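Lock the sample changer's turntable

TASK

Lock the sample changer's turntable for transport. With the fingertips push one of the turntable's upright pins round until its slot lines up with the lock bar, then push the bar by its upright tab fully home through the slot, until the tab meets the bridge. Only push: do not lift the bar, and leave the vials, glassware and other things around standing where they are.

Things in the scene. Friction and masses are not known exactly. Their poses are not given: they have to be found in the camera images.
- sample_changer: Fixed low instrument base, a beige deck, top 30 mm above the bench. Origin: on the bench, straight below the turntable's axis. Its level x axis is the line and direction in which the lock bar is pushed. The deck reaches from x -265 to +88 mm, y +-65 mm. The bar lies on y = 0 in a grey open-topped guide (x -259 to -52 mm, floor z 37 mm, 39 mm wide in all, walls up to z 46 mm).
- bridge (a point): Centre of the rear face of the fixed steel bridge that crosses over the bar at the end of the guide, at x -66 mm of the sample changer; the bridge is 12 mm long in x, 39 mm wide, underside 51 mm and top 59 mm above the bench. The bar's tab stops against this face.
- keeper (a point): Centre of the top of the fixed keeper beyond the turntable, an open-topped grey pocket 30 mm long, 38 mm wide (18 mm inside), at x 56 to 86 mm of the sample changer, top 49 mm above the bench. It takes the bar's nose.
- turntable (a joint): Angle (rad) of the turntable about its upright axis, growing anticlockwise seen from above. At 0 and at pi (3.14) the slot is in line with the bar; stops at -0.7 and 3.84. It stays where it is left; turning it takes about 1 to 2.5 N at a pin.
- turntable_centre (a point): Centre of the turntable's top face, on its axis, 50 mm above the bench. The turntable is an aluminium disc of 90 mm diameter with a straight slot right across its middle, 18 mm wide (24 mm at the rim, where its mouths flare), open at both ends and at the top. This frame turns with the disc, x along the slot.
- pin_a (a point): Centre of the top of an upright steel pin fixed on the turntable, 10 mm diameter, from 50 to 84 mm above the bench, 33 mm from the turntable's axis at right angles to the slot (on the turntable's +y).
- pin_b (a point): Centre of the top of the other, like pin, opposite pin_a (on the turntable's -y).
- lock_bar: Loose steel bar, 0.22 kg, 12 x 12 mm, lying in the guide with its rounded nose to the front (+x of the sample changer). Origin: under the middle of its tab, on the bar's underside; x along the bar to the nose. The bar reaches from -30 to +139 mm. It slides with light friction. A misaligned disc blocks it. Fully home (tab against bridge), its origin is at x -71 mm of the sample changer.
- bar_tab (a point): Centre of the upright tab on the bar, a plate 10 mm thick along the bar, 36 mm wide and 36 mm high, from 12 to 48 mm above the bar's underside (so about 49 to 85 mm above the bench). Push on its rear face, 5 mm behind this point.
- bar_nose (a point): Tip of the bar's nose, half-way up the bar.
- vial_amber: Loose glass vial standing on the deck beside the guide, 22 mm diameter, 45 mm high, to be left alone. Origin under its centre.
- vial_clear: Loose glass vial on the deck on the other side of the guide, 22 mm diameter, 45 mm high, to be left alone. Origin under its centre.
- beaker: Loose beaker, 60 mm diameter, 70 mm high, on the bench beside the sample changer, to be left alone. Origin under its centre.
- petri_dish: Loose shut petri dish, 90 mm diameter, 16 mm high, on the bench beside the sample changer, to be left alone. Origin under its centre.
- wash_bottle: Loose white bottle, 60 mm diameter, 140 mm high, to be left alone. Origin under its centre.
- flask: Loose conical flask, 84 mm diameter, 120 mm high, to be left alone. Origin under its centre.
- spatula: Loose spatula, 180 mm long, lying on the bench, to be left alone.
Mind the look-alikes: they are no part of the job. What is shaped like the lock_bar but brown or purple is not meant.

How it is judged (in metres and radians):
On the way, in this order (a step that is already met when the one before it is completed fails the run):
1. the slot is turned in line with the bar (within 0.12 rad) (angle between the x axis of turntable_centre and the x axis of sample_changer, either way round below 0.12 rad), for 0.2 s.
2. the bar is pushed through the slot, its tab within 4 mm of the bridge (x of lock_bar in the frame of sample_changer above -0.075 m), for 0.2 s.
At the end, for the whole second after the job is handed in: The bar lies level through the turntable's slot with its nose in the keeper and its tab within 4 mm of the bridge, the slot in line with the bar within 0.12 rad, all at rest (angle between the x axis of turntable_centre and the x axis of sample_changer, either way round below 0.12 rad and x of lock_bar in the frame of sample_changer above -0.075 m and x of bar_nose in the frame of sample_changer above 0.062 m and horizontal distance between bar_nose and sample_changer below 0.076 m and angle between the x axis of lock_bar and the x axis of sample_changer, either way round below 0.06 rad and z of lock_bar in the frame of sample_changer between 0.033 and 0.041 m and linear speed of lock_bar below 0.01 m/s and velocity of joint turntable between -0.05 and 0.05 rad/s); the robot touches nothing.
It fails at once if the lock bar is lifted (its tab or its nose more than 8 mm above where it lies in the guide) (z of lock_bar in the frame of sample_changer above 0.045 m or z of bar_nose in the frame of sample_changer above 0.051 m).
It fails at once if a vial, the beaker, the petri dish, the wash bottle, the flask or the spatula is moved more than 25 mm (distance of any of vial_amber, vial_clear, beaker, petri_dish, wash_bottle, flask, spatula from where it was at the start of the episode above 0.025 m).
It fails at once if a vial, the beaker, the petri dish, the wash bottle or the flask is tipped over (angle between any of vial_amber, vial_clear, beaker, petri_dish, wash_bottle, flask's own z axis and vertical above 0.4 rad).
It also fails if it takes over 66 s, if anything falls off the work surface, if the arm or the gripper's body presses on something with over 40 N, if the wrist force passes 120 N, or if a joint passes its speed limit or range.

ROBOT

A 6-joint arm with a two-finger parallel gripper is mounted at the origin on the work surface. World frame = base frame: x ahead of the robot, y to its left, z up, the work surface at z = 0. Lengths are in m, angles in degrees, forces in N, time in s.
With the tool pointing down it reaches from about 0.375 to 0.75 m from the base axis. Payload 9 kg.
Tool frame: the origin (TCP) lies where the fingers leave the gripper's body, on its centre line; the fingertips stand 73 mm ahead of it and the grasp point (between the pads) lies 54 mm ahead of it (robot.tip_reach is the distance from the TCP to the fingertips, in m); z points along the fingers, y is the line along which they close (so a half turn about z gives the same grasp; the last joint's range is limited). The gripper opens to 85 mm and grips with 20 to 120 N. Pads are 22 mm wide; open, the fingers measure 114 mm over their backs; the gripper's body (76 mm by 85 mm) begins 54 mm behind the grasp point. The pads swing forward as they close: fully open they stand 13 mm farther back than shut.
Start: joints at [54.219, 5.964, 5.575, 89.605, 0, 77.527], TCP at [0.237, 0.551, 0.304] pointing down, gripper open.
Joint ranges: [-171.21, 171.21], [-48.23, 106.86], [-62.78, 66.21], [-105.2, 120.99], [-86.42, 89.51], [-180, 180]. Speed limits (degrees/s): [127.2, 127.2, 147.25, 180, 180, 180].

INTERFACE

Orientations are given as [roll, pitch, yaw] about the fixed x, y, z axes, in that order (R = Rz(yaw) Ry(pitch) Rx(roll)).
In Python, from plant import robot gives the robot as it stands. Calls block until the motion is done:
- robot.move_pose(position, orientation): joint-space move of the TCP to a pose.
- robot.line_to(position, vel=0.15, rotation=None, guard=None): straight line of the TCP; rotation=None keeps the orientation; vel is the mean speed in m/s. With guard (N) it stops when the force on the tool has changed by that much, and returns True; else False.
- robot.goto_joints(angles): joint-space move.
- robot.set_gripper(opening): finger opening in m; the grip force is fixed at half the most; returns when the fingers have stopped.
- robot.pause(seconds).
- robot.ik(position, orientation): joint angles nearest the present ones, or None.
- robot.observe(): the state.
- robot.grab_frame(name): name is "scene" or "side" or "wrist"; returns the picture (384x512x3 uint8, blue, green, red); there is no depth.
- robot.get_calibration(name): a dict with "vertical_fov" (degrees; the focal length in pixels is half the picture's height over the tangent of half this angle, whatever the lens; pixels are square), "cx", "cy" (the principal point, pixels), "rvec" (rotation vector, rad) and "tvec" (3), from world to camera coordinates, as OpenCV has them. Camera axes: x right, y down, z forward; pixel columns grow to the right and rows downward; lengths in m; the calibration is good to about 2 mm. A picture is of the moment at which its call begins: read the wrist's pose just before it. get_calibration takes no time and is no camera call; for the wrist camera it gives the pose at the moment of the call.
A pose or a line that the arm cannot do raises robot.IKError and nothing moves.
- robot.job_done(): hands the job in; it is judged then, once.
The state is a dict: "time": time; "q": joint angles; "qvel": joint speeds; "joint_torque": joint torques, N m; "tool_pos": TCP position; "tcp_rot": TCP orientation; "ft_force": force on the tool from outside, world axes, zero at the start; "torque": the same for the moment, N m; "gripper_width": finger opening in m; "gripper_force": force on a finger pad.
Only numpy, scipy, OpenCV 4.12 (cv2) and the standard library are available. Lean on these libraries where they do the work, as an engineer would, in place of code of your own. Each camera call takes 0.05 s, during which the arm holds its last target. There are 200 camera calls.

## Working session

There is one attempt and no reset: what is moved stays moved. The work goes in short steps, each a Python script; the robot and the scene stay as the last script left them, time stands still between calls to the robot, and variables do not carry over. Pictures are saved under pics/ and viewed, at most 10 in all, crops included, and the job is handed in when it is done.

```bash
mkdir -p pics && cat > h.py <<'E'
import numpy as np, cv2
from plant import robot
def cal(n):
    c=robot.get_calibration(n); f=192/np.tan(np.radians(c["vertical_fov"])/2)
    K=np.array([[f,0,c["cx"]],[0,f,c["cy"]],[0,0,1]]); R=cv2.Rodrigues(np.array(c["rvec"],float))[0]
    return K,R,np.array(c["tvec"],float).ravel()
def unproj(cal,uv,z):
    K,R,t=cal; o=-R.T@t; d=R.T@np.linalg.solve(K,[uv[0],uv[1],1]); return o+d*(z-o[2])/d[2]
def proj(cal,p):
    K,R,t=cal; q=K@(R@np.asarray(p,float)+t); return q[:2]/q[2]
E
python3 - <<'E'
from h import *
for n in ("scene","side"):
    im=robot.grab_frame(n); cv2.imwrite(f"pics/{n}0.png",im)
    cv2.imwrite(f"pics/{n}0b.png",cv2.resize(im,(800,600),interpolation=cv2.INTER_CUBIC))
    c=cal(n); print(n,-c[1].T@c[2],c[0][0,0],robot.get_calibration(n))
print(robot.observe())
E
```

```text
scene [ 1.29705813 -0.19507865  0.66197984] 365.30011147973175 {'vertical_fov': 55.452403993361735, 'cx': 253.38034185510872, 'cy': 190.8778457330617, 'rvec': array([ 1.81259842,  1.40630507, -0.73698405]), 'tvec': array([-0.11843656, -0.21825896,  1.44809136])}
side [-0.34631788 -0.87389233  0.88950271] 440.5699959898131 {'vertical_fov': 47.09505606801712, 'cx': 250.5332937504395, 'cy': 183.48201213166604, 'rvec': array([ 2.03523144, -0.77372991,  0.44967228]), 'tvec': array([-0.35045395,  0.26545056,  1.21719225])}
{'time': 0.1, 'q': array([ 5.42167202e+01,  5.99893113e+00,  5.53186435e+00,  8.96038779e+01,
       -5.23206182e-06,  7.75277343e+01]), 'qvel': array([ 0.0778616 , -0.1028843 ,  0.09133757,  0.11680622, -0.02039019,
        0.02346644]), 'joint_torque': array([ 4.88441394e-03, -5.58209109e+01,  5.04719317e+01,  1.31452060e-02,
       -3.50983846e-04, -2.44859416e-05]), 'tool_pos': array([0.23729113, 0.55085887, 0.30316522]), 'tcp_rot': array([-1.79930728e+02, -1.53165903e-02,  1.56688977e+02]), 'ft_force': array([ 0.02600496, -0.16613532, -0.59225605]), 'torque': array([0.03788785, 0.00197882, 0.04141011]), 'gripper_force': 0.0, 'gripper_width': 0.0853290561887821}
```

View pics/scene0b.png

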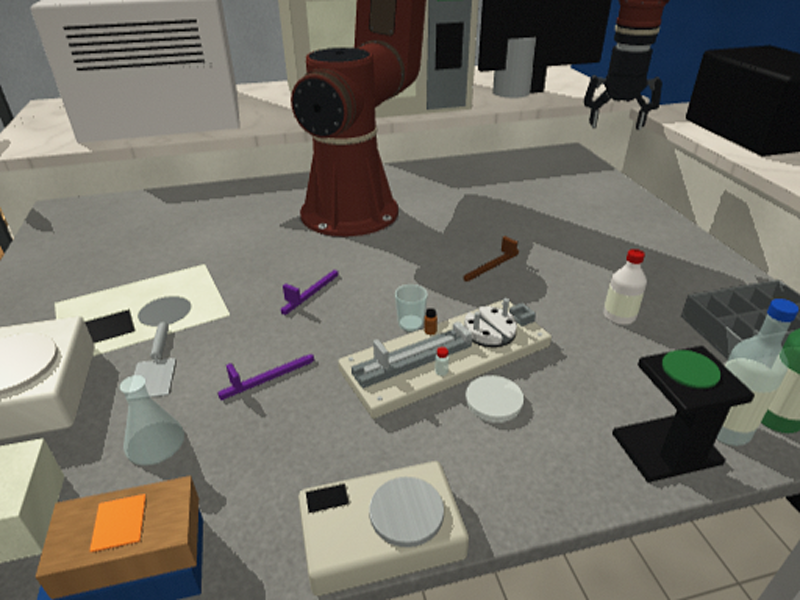

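View pics/side0b.png

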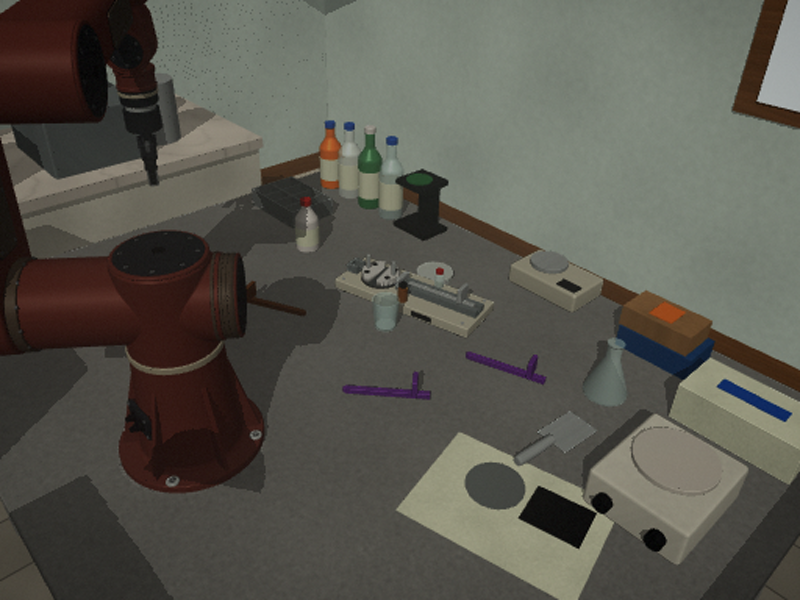

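The scene view shows the steel bar in the grey guide on the beige deck, with its tab at about (380,350) of 800x600. The look-alikes are the purple bars at (310,290) and (265,375) and the brown one at (490,260); they lie loose on the bench and are the wrong colour. The grey one in the guide is the one meant. I'll confirm that in an enlarged crop.

```bash
python3 - <<'E'
import cv2
im=cv2.imread("pics/scene0.png")[180:270,210:360]
cv2.imwrite("pics/c1.png",cv2.resize(im,None,fx=5,fy=5,interpolation=cv2.INTER_CUBIC))
E
```

```text
(no output)
```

View pics/c1.png

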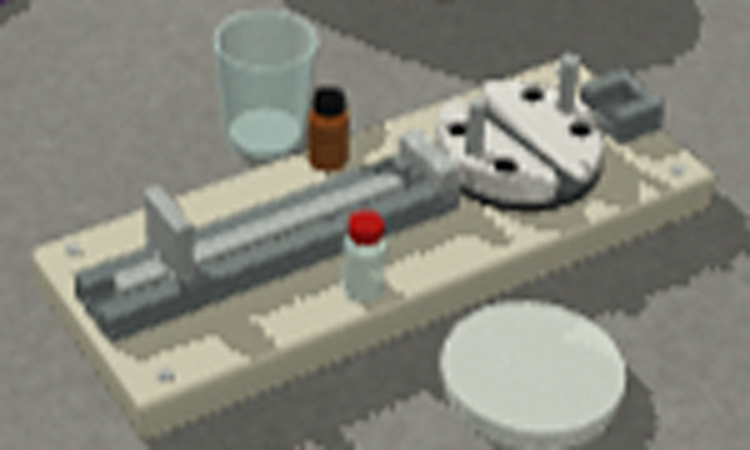

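The crop confirms it: a bare steel bar with tab top at (170,200), in the guide, behind the bridge (430,155). Pin tops are at (478,105) and (568,62), and the slot runs from (490,85) to (575,185). The deck corners are (35,255), (143,408), (715,180) and about (575,60).

```bash
python3 - <<'E'
from h import *
c=cal("scene"); f=lambda u,v:(210+(u+.5)/5-.5,180+(v+.5)/5-.5)
loc=np.array([[-265,65],[-265,-65],[88,-65],[88,65]])/1000
W=np.array([unproj(c,f(*p),.03)[:2] for p in [(35,255),(143,408),(715,180),(575,60)]])
print(W)
l=loc-loc.mean(0);w=W-W.mean(0)
th=np.arctan2((l[:,0]*w[:,1]-l[:,1]*w[:,0]).sum(),(l*w).sum()); R=np.array([[np.cos(th),-np.sin(th)],[np.sin(th),np.cos(th)]])
o=W.mean(0)-R@loc.mean(0); print(np.degrees(th),o,W-(loc@R.T+o))
for p,z in [((478,105),.084),((568,62),.084),((170,198),.085),((367,290),.03),((328,160),.03),((533,355),.016),((265,130),.0)]:
    q=unproj(c,f(*p),z)[:2]; print(p,q,R.T@(q-o))
print(o-R@[0.15,0], R@[1,0])
E
```

```text
[[ 0.58320483 -0.12177859]
 [ 0.70251813 -0.09020986]
 [ 0.61716013  0.24490079]
 [ 0.49396797  0.21606242]]
104.4793804100041 [0.57708497 0.14793272] [[ 0.00279694  0.00312372]
 [-0.00376066  0.00218835]
 [-0.00085751 -0.0044889 ]
 [ 0.00182123 -0.00082317]]
(478, 105) [0.58714174 0.11598728] [-0.0334453  -0.00174997]
(568, 62) [0.56334089 0.17655456] [0.03114919 0.00615117]
(170, 198) [ 0.62083459 -0.05713112] [-0.20948933  0.00891241]
(367, 290) [0.65215274 0.03617626] [-0.12697613 -0.0447408 ]
(328, 160) [0.54692832 0.04749951] [-0.08970311  0.05431028]
(533, 355) [0.70342819 0.1061469 ] [-0.0720484  -0.11188249]
(265, 130) [0.47473704 0.03128214] [-0.08735528  0.12826345]
[0.61458971 0.00269707] [-0.25003157  0.96823768]
```

```bash
python3 - <<'E'
from h import *
p=[0.595,0.08,0.36]
for y in (104.5,-75.5,14.5,194.5,-165.5):
    q=robot.ik(p,[180,0,y]); print(y,None if q is None else np.round(q,1))
robot.move_pose(p,[180,0,104.5])
c=cal("wrist"); im=robot.grab_frame("wrist"); np.savez("w1.npz",K=c[0],R=c[1],t=c[2])
print(robot.observe()["time"],robot.observe()["q"], robot.observe()["ft_force"])
cv2.imwrite("pics/w1.png",cv2.resize(im,(768,576),interpolation=cv2.INTER_CUBIC))
E
```

```text
104.5 [-4.8  7.3 12.8 95.6  0.  70.7]
-75.5 [  -4.8    7.3   12.8   95.6    0.  -109.3]
14.5 [ -4.8   7.3  12.8  95.6   0.  160.7]
194.5 [ -4.8   7.3  12.8  95.6   0.  -19.3]
-165.5 [ -4.8   7.3  12.8  95.6   0.  -19.3]
2.2833 [-4.72130578e+00  7.26989897e+00  1.28392720e+01  9.55734107e+01
  8.50151097e-03  7.06916540e+01] [0.45020743 0.88788161 0.45463349]
```

View pics/w1.png

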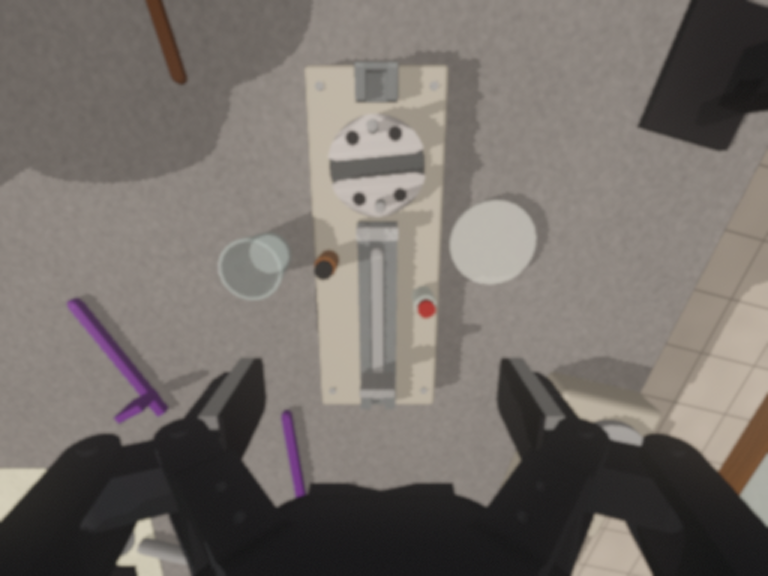

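The wrist view shows the changer from above. Its corners are (306,66), (447,66), (433,404) and (322,404). The pin tops are (373,125) and (380,206), the slot runs (331,169)–(424,163), the keeper is at (377,82), and the tab is at (378,394).

```bash
python3 - <<'E'
from h import *
d=np.load("w1.npz"); c=(d["K"],d["R"],d["t"]); f=lambda u,v:((u+.5)/1.5-.5,(v+.5)/1.5-.5)
loc=np.array([[-265,65],[-265,-65],[88,-65],[88,65]])/1000
W=np.array([unproj(c,f(*p),.03)[:2] for p in [(322,404),(433,404),(447,66),(306,66)]])
l=loc-loc.mean(0);w=W-W.mean(0)
th=np.arctan2((l[:,0]*w[:,1]-l[:,1]*w[:,0]).sum(),(l*w).sum()); R=np.array([[np.cos(th),-np.sin(th)],[np.sin(th),np.cos(th)]])
o=W.mean(0)-R@loc.mean(0); print(np.degrees(th),o,np.round(W-(loc@R.T+o),4))
for n,p,z in [("pinfar",(373,124.5),.084),("pinnear",(380,206.5),.084),("slotL",(331,168.5),.05),("slotR",(424,163),.05),("keeper",(376.5,82),.049),("tab",(378,394),.085),("bridge",(378,232),.059),("amber",(325,268),.075),("clear",(426,310),.075)]:
    q=unproj(c,f(*p),z)[:2]; print(n,q.round(4),(R.T@(q-o)).round(4))
E
```

```text
104.5208212711098 [0.57308283 0.14746272] [[ 0.0003  0.0015]
 [-0.0011  0.0013]
 [-0.0014 -0.0019]
 [ 0.0022 -0.0009]]
pinfar [0.5624 0.1793] [0.0335 0.0023]
pinnear [0.5842 0.1175] [-0.0318 -0.0033]
slotL [0.5331 0.1358] [-0.0012  0.0416]
slotR [0.614  0.1618] [ 0.0036 -0.0432]
keeper [0.5556 0.2157] [ 0.0704 -0.0002]
tab [ 0.6281 -0.0604] [-0.215  -0.0012]
bridge [0.5889 0.0916] [-0.058  -0.0013]
amber [0.5494 0.0498] [-0.0886  0.0474]
clear [0.651  0.0335] [-0.1299 -0.0469]
```

```bash
cat >> h.py <<'E'
o=np.array([0.5735,0.1472]); th=104.5
T=np.radians(th); R2=np.array([[np.cos(T),-np.sin(T)],[np.sin(T),np.cos(T)]])
def L(x,y,z): return [*(o+R2@[x,y]),z]
E
python3 - <<'E'
from h import *
print(robot.tip_reach)
r=.033; P=lambda a,z:L(r*np.cos(np.radians(a)),r*np.sin(np.radians(a)),z)
robot.set_gripper(0.034)
robot.move_pose(P(5,.20),[180,0,th+5])
hit=robot.line_to(P(5,.137),vel=.06,guard=8); print("hit",hit,robot.observe()["tool_pos"])
if not hit:
    robot.set_gripper(0.0155); print(robot.observe()["gripper_width"],robot.observe()["gripper_force"])
    for a in list(range(15,90,10))+[93]:
        robot.line_to(P(a,.137),vel=.04,rotation=[180,0,(th+a+180)%360-180])
        print(a,robot.observe()["ft_force"].round(1))
    robot.set_gripper(0.034)
    robot.line_to(P(93,.20),vel=.08)
    robot.move_pose([0.595,0.08,0.36],[180,0,th])
    c=cal("wrist"); im=robot.grab_frame("wrist"); np.savez("w2.npz",K=c[0],R=c[1],t=c[2])
    cv2.imwrite("pics/w2.png",cv2.resize(im[30:160,180:320],None,fx=4,fy=4,interpolation=cv2.INTER_CUBIC))
print(robot.observe()["time"])
E
```

```text
0.0726
hit False [0.56276872 0.17833739 0.13751552]
0.015282473288196015 0.0
15 [ 0.4  0.8 -0.1]
25 [ 0.4 -0.3 -0. ]
35 [ 0.1 -0.5  0.1]
45 [ 0.7  0.9 -0.1]
55 [ 0.9 -0.2 -0.8]
65 [ 0.5  0.  -0.2]
75 [-0.3  0.1 -0.8]
85 [-0.4 -0.7 -0.1]
93 [-0.3 -0.2 -0.2]
10.6917
```

View pics/w2.png

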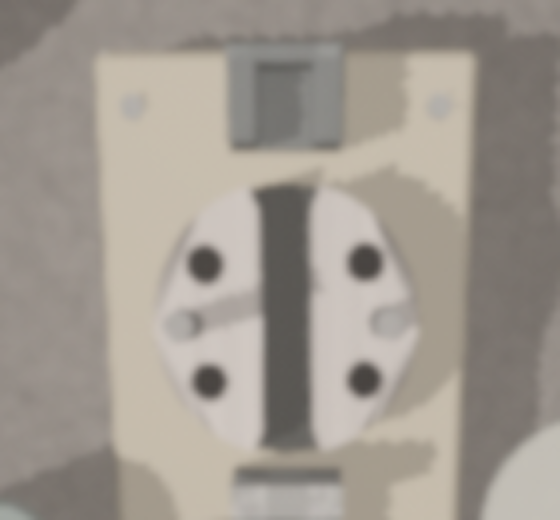

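The slot is now upright in the picture, from (287,190) to (287,445), with the pin tops level at (182,325) and (393,321). It is within about 1° of the bar. Next I push the tab.

```bash
python3 - <<'E'
from h import *
robot.set_gripper(0.0)
robot.move_pose(L(-.248,0,.20),[180,0,th])
print("down hit",robot.line_to(L(-.248,0,.131),vel=.06,guard=8))
hit=robot.line_to(L(-.078,0,.131),vel=.035,guard=12)
s=robot.observe(); print("hit",hit,R2.T@(s["tool_pos"][:2]-o),s["ft_force"],s["time"])
robot.pause(.3)
c=cal("wrist"); im=robot.grab_frame("wrist"); cv2.imwrite("pics/w3.png",im)
print(robot.observe()["ft_force"])
E
```

```text
down hit False
hit True [-8.53222842e-02  2.56671356e-05] [ 0.07147289 -1.65736422  1.29284929] 17.4917
[ 0.36547025 -0.73455535  0.47127142]
```

```bash
python3 - <<'E'
from h import *
robot.line_to(L(-.12,0,.131),vel=.04)
robot.line_to(L(-.12,0,.22),vel=.1)
robot.set_gripper(0.085)
robot.move_pose([0.595,0.06,0.34],[180,0,th])
c=cal("wrist"); im=robot.grab_frame("wrist")
print(robot.observe()["time"],[proj(c,L(x,0,z)) for x,z in ((-.066,.059),(-.076,.085),(.068,.043))])
cv2.imwrite("pics/w4.png",cv2.resize(im[20:180,170:330],None,fx=3.7,fy=3.7,interpolation=cv2.INTER_CUBIC))
E
```

```text
21.2917 [array([254.23252082, 147.8608672 ]), array([254.26731739, 159.07931885]), array([254.18348365,  36.47991959])]
```

View pics/w4.png

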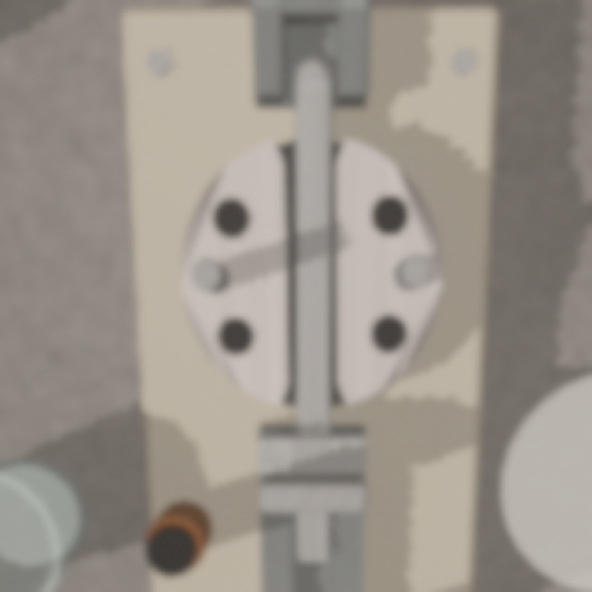

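The picture shows the bar through the slot. Its nose tip is at (312,60) in the keeper, matching the projection for fully home, and the tab at (312,497) is against the bridge (312,457). I'll hand it in.

```bash
python3 -c "
from plant import robot
print(robot.job_done())"
```

```text
the job is handed in; nothing more can be done
None
```

The turntable is turned into line and the bar pushed fully home, its tab against the bridge and its nose in the keeper in the last picture; the job was handed in at about 21 s, with no verdict reported back.

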